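Refit a spring-axle roller in the carrier track

ROBOT

A 6-joint arm with a two-finger parallel gripper is mounted at the origin on the work surface. World frame = base frame: x ahead of the robot, y to its left, z up, the work surface at z = 0. Lengths are in m, angles in degrees, forces in N, time in s.
With the tool pointing down it reaches from about 0.375 to 0.9 m from the base axis. Payload 3.1 kg.
Tool frame: the origin (TCP) lies at the very end of the fingers, on their centre line; the grasp point (between the pads) lies 19 mm behind it; z points along the fingers, y is the direction in which the jaws open and shut (so a half turn about z gives the same grasp; the last joint's range is limited). The gripper opens to 87 mm and grips with 3 to 60 N. Pads are 19 mm wide; open, the fingers measure 117 mm over their backs; the gripper's body (75 mm by 190 mm) begins 51 mm behind the grasp point.
Start: joints at [-73.482, 30.224, 82.088, -0, 67.689, -10.227], TCP at [0.281, -0.558, 0.223] pointing down, gripper open.
Joint ranges: [-176.69, 176.69], [-43.24, 126.21], [12.49, 139.97], [-82, 262], [0, 151.66], [-163.58, 163.58]. Speed limits (degrees/s): [159.86, 159.86, 180, 180, 180, 180].

INTERFACE

Orientations are given as a 3x3 rotation matrix whose columns are the frame's x, y, z axes.
In Python, from rig import readout, capture, camera_model, bot, spot_in, regions_of gives the robot as it stands.
- The arm moves only by the tool send_rows, never from a script. Its argument "moves" is a list that holds one entry, the list of rows, each a list of 7 numbers: the turn, a rotation vector about the tool's x, y, z in degrees, then the shift along the tool's x, y, z in cm, then the opening, from -1 (shut) to 1 (fully open). A call has exactly 5 rows; each row shifts and turns the commanded pose from where the row before left it, along the tool's axes as they then stand; what a row does not reach is not made up. A row lasts 1/10 s, in which the tool goes at most 50 mm and 8.59 degrees, less where a joint would pass 70% of its speed; a pose out of reach is approached as far as the arm can. A call with a gripper value outside its range is refused whole. The fingers move at their own pace and stop on an object; the grip force is fixed at half the most. Time passes only in rows, so rows that do not move let the fingers close, or fill a call up. It gives the time, the measured TCP pose, the force and the opening at its end, in the units of the state.
- readout.read_state(): the state, without advancing time (a new reading comes with each control period).
- capture(name): name is "scene" or "top" or "wrist"; returns the picture (480x640x3 uint8, blue, green, red); there is no depth.
- camera_model(name): a dict with "camera_matrix" (3x3 intrinsics, pixels), "pose" (4x4, takes a point from camera to world coordinates). Camera axes: x right, y up, looking along -z (the intrinsics and any distortion apply to the point x, -y, -z); pixel columns grow to the right and rows downward; lengths in m; the calibration is good to about 2 mm. A picture is of the moment at which its call begins: read the wrist's pose just before it. camera_model takes no time and is no camera call; for the wrist camera it gives the pose at the moment of the call.
- bot.hand_in(): hands the job in, once; it reports no verdict.
Trained networks look in the newest picture that a camera, given by its name, has taken for a name from the list of things; names that differ only in an ending like _2 or _b are one class to them, and where a whole thing is asked for, a point or a joint stands for the part that bears it (a point fixed in the world has none). Each returns a list of dicts, best first, with "p" (0 to 1); they miss things now and then, are a little off and sometimes report something else, mostly with a low value. They report only what shows in the picture. A call takes as long as a camera call. They do not tell look-alikes from the thing itself.
- spot_in(camera, thing): "location" ([x, y, z] in m, in world coordinates, good to about 4 mm: the middle of the surface that is visible of it).
- regions_of(camera, thing): "mask" (480x640 bool, what is visible of it).
The state is a dict: "time_s": time; "joint_positions": joint angles; "qvel": joint speeds; "tau": joint torques, N m; "position": TCP position; "tcp_rot": TCP orientation; "force": force on the tool from outside, world axes, zero at the start; "moment": the same for the moment, N m; "opening": opening from 0.0 (shut) to 1.0 (fully open).
Only numpy, scipy, OpenCV 4.12 (cv2) and the standard library are available. Lean on these libraries where they do the work, as an engineer would, in place of code of your own. Each camera call takes 0.05 s, during which the arm holds its last target. There are 200 camera calls.

TASK

The carrier track has an empty station: fit the loose roller there. Pick it up from its yellow stand, squeeze its sprung axle end in between the two rails, and let it spring out so that both axle ends sit home in the pockets of the two black seats, level and held by the track alone. Feel your way: press the roller on the track only as hard as its spring asks, never ram it, and leave the carrier and everything else on the bench where it is.

Things in the scene. Friction and masses are not known exactly. Their poses are not given: they have to be found in the camera images.
- roller: Loose steel roller: tube 32 mm diameter, 140 mm long, 8 mm axle with domed ends, 0.25 to 0.4 kg in all. Lies in a yellow stand, axis 38 mm above the bench, sprung end roughly towards the robot (within 0.5 rad); clear to grip mid-length (saddles 44 to 60 mm from the middle). Origin: middle of the tube, on its axis; x along the axis towards the plain end; it can roll about x.
- sprung_tip (a point): Tip of the sprung axle end (brass, blue cap), on the roller's axis: 94 mm from the tube's middle, so 24 mm out of the tube, when free. It pushes straight into the tube, up to 17 mm, against a spring that asks 2.1 N to start and 0.7 N more per mm (13.3 N at 16 mm), and comes back out by itself.
- plain_tip (a point): Tip of the plain axle end (steel, black cap), on the roller's axis, 80 mm from the tube's middle, so 10 mm out of the tube. It does not move in.
- track: Fixed base of the track: three cross ties 266 mm long, 16 mm high, on a spine; it carries the rails and rollers. Origin: on the bench under the empty station, midway along the ties. x along the ties, across the rails, away from the robot; y along the rails towards the three fitted rollers (axes at y = 75, 150, 225 mm, 48 mm high; first tube 59 mm from the station's line); z up. Rails end at y = -48 mm.
- station (a point): Empty station: the point x = 0, y = 0, z = 48 mm of the track. Rails (20 mm thick, tops at z = 60 mm) are hand-clamped, not measured: far rail's inner face at x = 60 to 96 mm, near rail's 153 to 155 mm nearer. In each, facing in, a black plastic seat has a blind pocket centred at y = 0, z = 48 mm: 11 mm square, 8 mm deep, mouth bevelled to 15 mm. Over 25 N from the roller would crack it.
- carrier: Grey workpiece carrier plate 112 x 110 x 12 mm with a black part on it, riding on the fitted rollers of the track. Bystander: leave it.
- mallet: Mallet, wooden handle, white round faces, 230 mm long, lying on the bench. Bystander.
- socket_a: Short steel socket, 26 mm across, 32 mm high, standing on the bench. Bystander.
- socket_b: Tall steel socket, 22 mm across, 50 mm high, standing on the bench. Bystander.
- wrench: Steel spanner 180 mm long lying on the bench. Bystander.
- screwdriver: Screwdriver with blue handle, 200 mm long, lying on the bench. Bystander.
- hub: Dark turned hub, 60 mm across, 45 mm high, standing on the bench. Bystander.
Mind the look-alikes: they are no part of the job. What is shaped like the roller but green or turquoise is not meant.

How it is judged (in metres and radians):
On the way:
1. the sprung axle is squeezed in between the rails at the empty station (axle under 165 mm from tip to tip, roller within 40 mm of the station) (distance between plain_tip and sprung_tip below 0.165 m and horizontal distance between roller and track below 0.04 m), for 0.1 s.
At the end, for the whole second after the job is handed in: Roller at rest in the empty station, released: both axle tips within 3.5 mm of the pocket centres in height and along the rails, and sprung out to over 166.5 mm from tip to tip, which only both pockets together allow (z of plain_tip in the frame of track between 0.0445 and 0.0515 m and y of plain_tip in the frame of track between -0.0035 and 0.0035 m and z of sprung_tip in the frame of track between 0.0445 and 0.0515 m and y of sprung_tip in the frame of track between -0.0035 and 0.0035 m and distance between plain_tip and sprung_tip above 0.1665 m and linear speed of roller below 0.02 m/s); the robot touches nothing.
It fails at once if the roller presses on the track with over 25 N (contact force between roller and track above 25 N).
It fails at once if a bystander is shifted by over 20 mm (distance of any of carrier, mallet, socket_a, socket_b, wrench, screwdriver, hub from where it was at the start of the episode above 0.02 m).
It also fails if it takes over 50 s, if anything falls off the work surface, if the arm or the gripper's body presses on something with over 40 N, if the wrist force passes 120 N, or if a joint passes its speed limit or range.

## Working session

There is one attempt and no reset: what is moved stays moved. The work goes in short steps, Python scripts to look and compute and a tool call to move; the robot and the scene stay as the last step left them, time stands still between calls to the robot, and variables do not carry over. Pictures are saved under pics/ and viewed, about 8 in all and at most 12, crops included, and the job is handed in when it is done.

Besides the shell and the picture viewer there is one more tool, called after "Emit:" in YAML: its name, and indented under it one key for each argument. send_rows: Moves the arm, as the interface text tells. Its arguments: {"type":"object","properties":{"moves":{"type":"array","items":{"type":"array","items":{"type":"array","items":{"type":"number"}}}}},"required":["moves"]}

```bash
ls; mkdir -p pics; python3 - <<'E'
from rig import readout, capture, camera_model, bot, spot_in, regions_of
import cv2,numpy as np
a=capture("scene");b=capture("top")
cv2.imwrite("pics/s1.png",a);cv2.imwrite("pics/t1.png",b)
for c in("scene","top"):
  m=camera_model(c);print(c,np.round(m["camera_matrix"],1).tolist(),np.round(m["pose"],3).tolist(),[k for k in m])
  for t in("roller","sprung_tip","plain_tip","track","station","carrier"):
    try:print(t,[(np.round(d["location"],3).tolist(),round(d["p"],2)) for d in spot_in(c,t)[:4]])
    except Exception as e:print(t,e)
s=readout.read_state();print(s["time_s"],s["position"],np.round(s["tcp_rot"],3).tolist(),s["force"],s["opening"])
E
```

```text
pics
scene [[434.4, 0.0, 324.5], [0.0, 434.4, 240.9], [0.0, 0.0, 1.0]] [[0.032, -0.589, 0.808, 1.239], [0.999, 0.012, -0.031, -0.111], [0.009, 0.808, 0.589, 0.619], [0.0, 0.0, 0.0, 1.0]] ['camera_matrix', 'pose']
roller [([0.573, -0.22, 0.05], 0.85), ([0.228, -0.343, 0.024], 0.62), ([0.356, 0.25, 0.022], 0.61), ([0.363, -0.183, 0.027], 0.58)]
sprung_tip []
plain_tip [([0.36, 0.248, 0.026], 0.94), ([0.228, -0.343, 0.024], 0.93), ([0.579, -0.22, 0.051], 0.92), ([0.361, -0.178, 0.031], 0.63)]
track [([0.669, 0.118, 0.045], 0.92), ([0.704, -0.105, 0.03], 0.6)]
station [([0.674, 0.121, 0.043], 0.75)]
carrier [([0.62, 0.213, 0.076], 0.7)]
top [[452.4, 0.0, 319.4], [0.0, 452.4, 246.2], [0.0, 0.0, 1.0]] [[-0.016, 0.98, -0.196, 0.245], [-1.0, -0.017, -0.006, -0.087], [-0.009, 0.196, 0.981, 1.168], [0.0, 0.0, 0.0, 1.0]] ['camera_matrix', 'pose']
roller [([0.557, -0.215, 0.051], 0.84), ([0.347, 0.241, 0.028], 0.82), ([0.207, -0.363, 0.032], 0.67)]
sprung_tip [([0.549, -0.218, 0.052], 0.51), ([0.584, 0.118, 0.05], 0.35)]
plain_tip [([0.347, 0.245, 0.03], 0.75), ([0.552, -0.213, 0.053], 0.58), ([0.204, -0.36, 0.031], 0.57)]
track [([0.586, 0.119, 0.052], 0.65)]
station [([0.586, 0.123, 0.049], 0.79)]
carrier [([0.595, 0.22, 0.075], 0.87), ([0.716, -0.279, 0.021], 0.42)]
0.7 [ 0.28130765 -0.55811605  0.22258422] [[0.893, 0.45, -0.0], [0.45, -0.893, -0.0], [-0.0, 0.0, -1.0]] [0.23184313 0.44434144 1.07229408] 1.0003689370208748
```

View pics/s1.png

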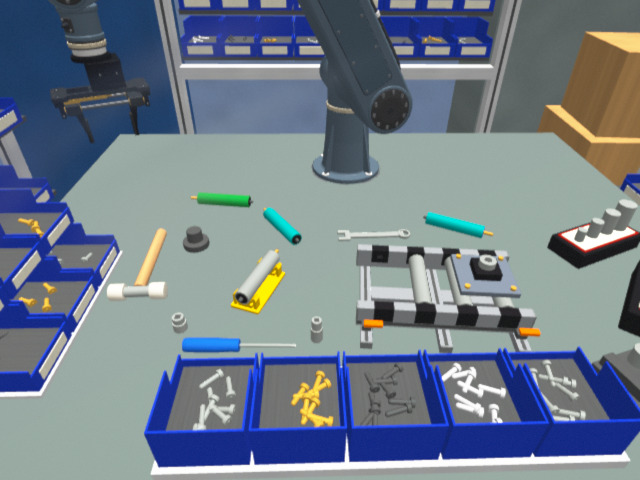

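View pics/t1.png

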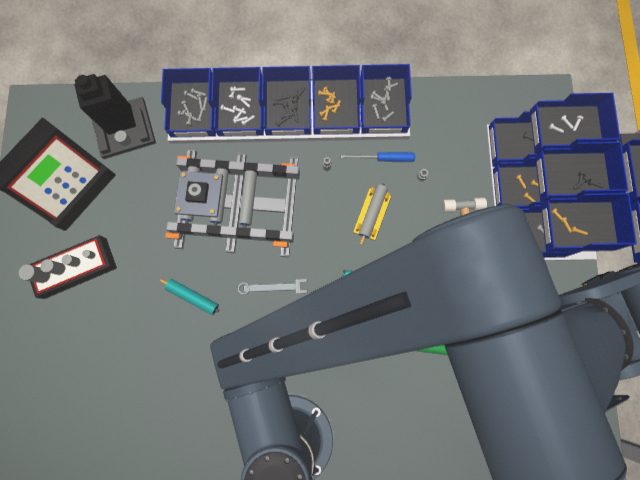

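The steel roller in the yellow stand is at scene (260,278) and top (372,212). The look-alikes are green at scene (223,200), turquoise at (282,225) and turquoise at (457,225). The fitted rollers in the track are at scene (420,280) and beyond. I choose the steel one in the yellow stand and check it in a close crop.

```bash
python3 - <<'E'
import cv2,numpy as np
b=cv2.imread("pics/t1.png")[140:265,155:405]
b=cv2.resize(b,None,fx=3.2,fy=3.2,interpolation=cv2.INTER_CUBIC)
cv2.imwrite("pics/t1c.png",b)
E
cat > h.py <<'E'
from rig import readout, capture, camera_model, bot, spot_in, regions_of
import cv2,numpy as np
def at_z(m,uv,z):
    K=m["camera_matrix"];P=np.array(m["pose"])
    uv=np.atleast_2d(np.array(uv,float))
    d=np.c_[(uv[:,0]-K[0][2])/K[0][0],-(uv[:,1]-K[1][2])/K[1][1],-np.ones(len(uv))]@P[:3,:3].T
    return P[:3,3]+d*((z-P[2,3])/d[:,2])[:,None]
def proj(m,p):
    K=m["camera_matrix"];P=np.array(m["pose"])
    c=(np.atleast_2d(p)-P[:3,3])@P[:3,:3]
    return np.c_[K[0][2]+K[0][0]*c[:,0]/-c[:,2],K[1][2]+K[1][1]*-c[:,1]/-c[:,2]]
E
```

```text
(no output)
```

View pics/t1c.png

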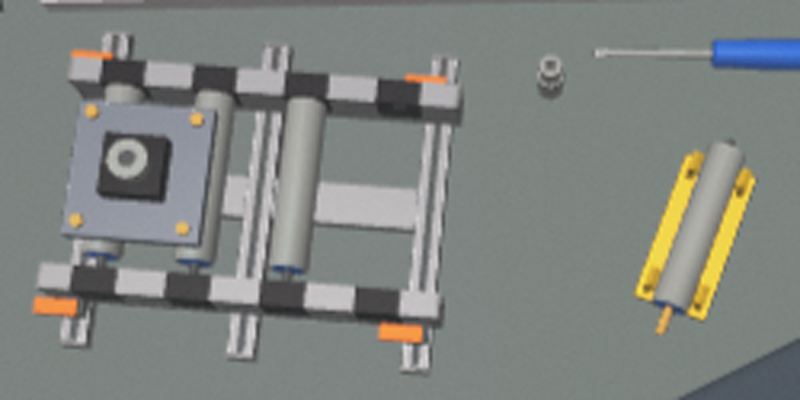

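The crop confirms it: a steel roller in a yellow stand, with the brass sprung tip at (662,330) and the plain end at (728,143). The empty station lies between the black seats at (400,95) and (377,303).

```bash
python3 - <<'E'
from h import *
m=camera_model("top")
f=lambda u:np.array(u)/3.2+[155,140]
t=at_z(m,f([[662,330],[728,143],[667,303]]),.038);print("roller",np.round(t,4),np.linalg.norm(t[1]-t[0]))
d=t[1]-t[0];print("yaw",np.degrees(np.arctan2(d[1],d[0])))
# rail top seats
q=at_z(m,f([[400,88],[214,76],[307,83],[125,70],[377,298],[283,293],[188,285],[93,277]]),.06);print(np.round(q,4))
r=at_z(m,f([[115,38],[75,340],[277,50],[242,352],[445,60],[415,368]]),.016);print("ties",np.round(r,4))
E
```

```text
roller [[ 0.4767 -0.1891  0.038 ]
 [ 0.6317 -0.2484  0.038 ]
 [ 0.4987 -0.1939  0.038 ]] 0.16593026226741123
yaw -20.911028429680403
[[0.6759 0.0178 0.06  ]
 [0.6891 0.1689 0.06  ]
 [0.6816 0.0932 0.06  ]
 [0.6957 0.2415 0.06  ]
 [0.5019 0.0357 0.06  ]
 [0.5072 0.1097 0.06  ]
 [0.515  0.1848 0.06  ]
 [0.5229 0.2602 0.06  ]]
ties [[ 0.7425  0.2642  0.016 ]
 [ 0.4814  0.2864  0.016 ]
 [ 0.729   0.1262  0.016 ]
 [ 0.4691  0.15    0.016 ]
 [ 0.7172 -0.016   0.016 ]
 [ 0.4534  0.0096  0.016 ]]
```

```bash
cat >> h.py <<'E'
from scipy.spatial.transform import Rotation as Ro
def tool(yaw,pitch=0):
    """tool-down rotation, x axis along yaw (deg) and raised by pitch (deg)"""
    return (Ro.from_euler('z',yaw,degrees=True)*Ro.from_euler('y',-pitch,degrees=True)*Ro.from_euler('x',180,degrees=True)).as_matrix()
def plan(p1,R1,n,g,p0=None,R0=None):
    s=readout.read_state()
    p=np.array(s["position"] if p0 is None else p0,float);R=np.array(s["tcp_rot"] if R0 is None else R0)
    for i in range(n):
        rv=np.round(Ro.from_matrix(R.T@R1).as_rotvec(degrees=True)/(n-i),1)
        sh=np.round(R.T@(np.array(p1)-p)/(n-i)*100,2)
        print([*(rv+0.).tolist(),*(sh+0.).tolist(),g])
        p=p+R@sh/100;R=R@Ro.from_rotvec(rv,degrees=True).as_matrix()
def st():
    s=readout.read_state()
    print(round(s["time_s"],2),"p",np.round(s["position"],4),"F",np.round(s["force"],1),"M",np.round(s["moment"],2),"open",round(s["opening"],3),"x",np.round(np.array(s["tcp_rot"])[:,0],3),"q",np.round(s["joint_positions"],0));return s
E
python3 - <<'E'
from h import *
st(); plan([.53,-.215,.24],tool(-21),10,1)
E
```

```text
0.7 p [ 0.2813 -0.5581  0.2226] F [0.2 0.4 1.1] M [-0.01  0.02 -0.01] open 1.0 x [ 0.893  0.45  -0.   ] q [-73.  30.  82.  -0.  68. -10.]
[0.0, 0.0, 4.8, 3.77, -1.94, -0.17, 1]
[0.0, 0.0, 4.8, 3.59, -2.25, -0.18, 1]
[0.0, 0.0, 4.8, 3.39, -2.55, -0.17, 1]
[0.0, 0.0, 4.8, 3.16, -2.82, -0.18, 1]
[0.0, 0.0, 4.8, 2.92, -3.07, -0.17, 1]
[0.0, 0.0, 4.7, 2.65, -3.31, -0.18, 1]
[0.0, 0.0, 4.8, 2.37, -3.51, -0.17, 1]
[0.0, 0.0, 4.7, 2.06, -3.7, -0.18, 1]
[0.0, 0.0, 4.8, 1.75, -3.86, -0.17, 1]
[0.0, 0.0, 4.7, 1.43, -3.99, -0.18, 1]
```

Emit:
send_rows:
  moves:
    - [[0,0,4.8,3.77,-1.94,-0.17,1],[0,0,4.8,3.59,-2.25,-0.18,1],[0,0,4.8,3.39,-2.55,-0.17,1],[0,0,4.8,3.16,-2.82,-0.18,1],[0,0,4.8,2.92,-3.07,-0.17,1]]

```text
time_s: 1.2
position: [0.4065, -0.3853, 0.2315]
tcp_rot: [[0.999, 0.044, 0.0], [0.044, -0.999, -0.0], [0.0, 0.0, -1.0]]
force: [-0.3, 0.2, -0.8]
opening: 1.0
```

Emit:
send_rows:
  moves:
    - [[0,0,4.7,2.65,-3.31,-0.18,1],[0,0,4.8,2.37,-3.51,-0.17,1],[0,0,4.7,2.06,-3.7,-0.18,1],[0,0,4.8,1.75,-3.86,-0.17,1],[0,0,4.7,1.43,-3.99,-0.18,1]]

```text
time_s: 1.7
position: [0.5309, -0.2135, 0.2404]
tcp_rot: [[0.933, -0.361, 0.0], [-0.361, -0.933, -0.0], [0.001, 0.0, -1.0]]
force: [0.8, -0.2, 0.6]
opening: 0.998
```

```bash
python3 - <<'E'
from h import *
st();m=camera_model("wrist");a=capture("wrist");cv2.imwrite("pics/w1.png",a)
print(np.round(m["camera_matrix"],1).tolist(),np.round(m["pose"],3).tolist())
for t in("roller","sprung_tip","plain_tip"):
  print(t,[(np.round(d["location"],4).tolist(),round(d["p"],2)) for d in spot_in("wrist",t)[:3]])
st()
E
```

```text
1.7 p [ 0.5309 -0.2135  0.2404] F [ 0.8 -0.2  0.6] M [ 0.05 -0.02  0.02] open 0.998 x [ 0.933 -0.361  0.001] q [-33.  25.  89.  -0.  66.  78.]
[[373.5, 0.0, 318.8], [0.0, 373.5, 240.1], [0.0, 0.0, 1.0]] [[-0.359, 0.899, 0.251, 0.6], [-0.933, -0.346, -0.096, -0.239], [0.001, -0.269, 0.963, 0.402], [0.0, 0.0, 0.0, 1.0]]
roller [([0.3422, -0.1874, 0.0313], 0.75), ([0.5644, -0.2226, 0.0513], 0.73)]
sprung_tip [([0.4858, -0.1924, 0.0395], 0.68)]
plain_tip [([0.346, -0.1912, 0.0303], 0.88), ([0.5645, -0.221, 0.0563], 0.7)]
1.9 p [ 0.5303 -0.2143  0.2401] F [-0.5  0.1 -0.6] M [0.02 0.04 0.  ] open 1.002 x [ 0.935 -0.355  0.   ] q [-33.  25.  89.  -0.  66.  78.]
```

View pics/w1.png

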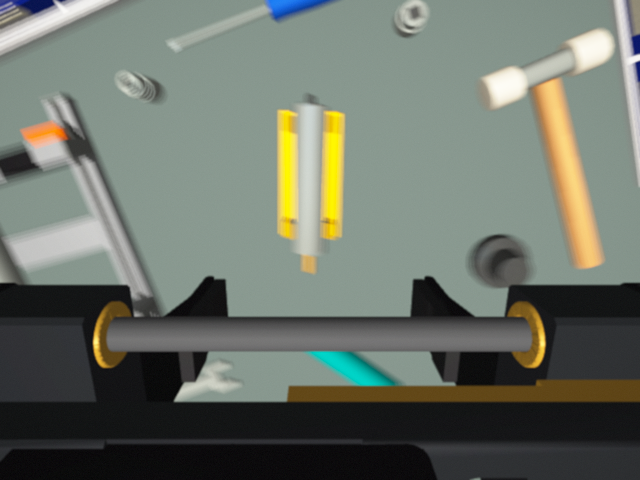

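The wrist view shows the roller upright, with its sprung tip at (308,272), its plain tip at (310,95) and clear space either side of mid-length.

```bash
python3 - <<'E'
from h import *
m=camera_model("wrist")
t=at_z(m,[[308,272],[310.5,95]],.038);print(np.round(t,4),np.linalg.norm(t[1]-t[0]))
d=(t[1]-t[0])/np.linalg.norm(t[1]-t[0]);yaw=np.degrees(np.arctan2(d[1],d[0]));mid=(t[0]+.094*d+t[1]-.08*d)/2;print(yaw,mid)
p=mid.copy();p[2]=.1;plan(p,tool(yaw),5,1);p2=p.copy();p2[2]=.019;plan(p2,tool(yaw),5,1,p,tool(yaw))
E
```

```text
[[ 0.4758 -0.1816  0.038 ]
 [ 0.6352 -0.2456  0.038 ]] 0.1717900677454041
-21.869322702692127 [ 0.56203105 -0.21621294  0.038     ]
[0.0, 0.0, 0.2, 0.61, -0.19, 2.8, 1]
[0.0, 0.0, 0.2, 0.61, -0.19, 2.8, 1]
[0.0, 0.0, 0.2, 0.6, -0.2, 2.8, 1]
[0.0, 0.0, 0.2, 0.6, -0.2, 2.81, 1]
[0.0, 0.0, 0.3, 0.61, -0.19, 2.8, 1]
[0.0, 0.0, 0.0, 0.0, 0.0, 1.62, 1]
[0.0, 0.0, 0.0, 0.0, 0.0, 1.62, 1]
[0.0, 0.0, 0.0, 0.0, 0.0, 1.62, 1]
[0.0, 0.0, 0.0, 0.0, 0.0, 1.62, 1]
[0.0, 0.0, 0.0, 0.0, 0.0, 1.62, 1]
```

Emit:
send_rows:
  moves:
    - [[0,0,0.2,0.61,-0.19,2.8,1],[0,0,0.2,0.61,-0.19,2.8,1],[0,0,0.2,0.6,-0.2,2.8,1],[0,0,0.2,0.6,-0.2,2.8,1],[0,0,0.3,0.61,-0.19,2.8,1]]

```text
time_s: 2.4
position: [0.5611, -0.219, 0.099]
tcp_rot: [[0.926, -0.377, -0.0], [-0.377, -0.926, -0.001], [0.0, 0.001, -1.0]]
force: [-0.9, -0.7, -0.1]
opening: 1.003
```

Emit:
send_rows:
  moves:
    - [[0,0,0,0,0,1.62,1],[0,0,0,0,0,1.62,1],[0,0,0,0,0,1.62,1],[0,0,0,0,0,1.62,1],[0,0,0,0,0,1.62,1]]

```text
time_s: 2.9
position: [0.561, -0.219, 0.0183]
tcp_rot: [[0.926, -0.377, -0.0], [-0.377, -0.926, -0.0], [-0.0, 0.0, -1.0]]
force: [0.0, -0.3, 0.2]
opening: 0.997
```

Emit:
send_rows:
  moves:
    - [[0,0,0,0,0,0,1],[0,0,0,0,0,0,0],[0,0,0,0,0,0,-1],[0,0,0,0,0,0,-1],[0,0,0,0,0,0,-1]]

```text
time_s: 3.4
position: [0.5622, -0.2174, 0.0199]
tcp_rot: [[0.927, -0.375, 0.001], [-0.375, -0.927, -0.001], [0.002, 0.0, -1.0]]
force: [0.4, 0.3, -0.1]
opening: 0.724
```

```bash
python3 - <<'E'
from h import *
st()
E
```

```text
3.4 p [ 0.5622 -0.2174  0.0199] F [ 0.4  0.3 -0.1] M [0.09 0.04 0.  ] open 0.724 x [ 0.927 -0.375  0.002] q [-32.  45.  93.  -0.  42.  80.]
```

Emit:
send_rows:
  moves:
    - [[0,0,0,0,0,0,-1],[0,0,0,0,0,0,-1],[0,0,0,0,0,0,-1],[0,0,0,0,0,0,-1],[0,0,0,0,0,0,-1]]

```text
time_s: 3.9
position: [0.5607, -0.2197, 0.0195]
tcp_rot: [[0.928, -0.373, -0.002], [-0.373, -0.928, -0.004], [-0.0, 0.004, -1.0]]
force: [-4.9, -8.9, 2.0]
opening: 0.362
```

Emit:
send_rows:
  moves:
    - [[0,0,0,0,0,0,-1],[0,0,0,0,0,0,-1],[0,0,0,0,0,0,-1],[0,0,0,0,0,0,-1],[0,0,0,0,0,0,-1]]

```text
time_s: 4.4
position: [0.5607, -0.2197, 0.0195]
tcp_rot: [[0.928, -0.374, -0.002], [-0.374, -0.928, -0.004], [-0.0, 0.004, -1.0]]
force: [-5.3, -7.3, 2.0]
opening: 0.362
```

```bash
python3 - <<'E'
from h import *
plan([.573,-.042,.2],tool(-5.3),5,-1,[.561,-.217,.139],tool(-21.9))
E
```

```text
[0.0, 0.0, -3.3, -1.08, -3.34, -1.22, -1]
[0.0, 0.0, -3.3, -0.89, -3.39, -1.22, -1]
[0.0, 0.0, -3.3, -0.69, -3.44, -1.22, -1]
[0.0, 0.0, -3.3, -0.49, -3.47, -1.22, -1]
[0.0, 0.0, -3.4, -0.3, -3.5, -1.22, -1]
```

Emit:
send_rows:
  moves:
    - [[0,0,0,0,0,-1.5,-1],[0,0,0,0,0,-2.5,-1],[0,0,0,0,0,-3,-1],[0,0,0,0,0,-3,-1],[0,0,0,0,0,-2,-1]]

```text
time_s: 4.9
position: [0.5623, -0.2167, 0.1411]
tcp_rot: [[0.927, -0.375, 0.002], [-0.375, -0.927, -0.0], [0.002, -0.0, -1.0]]
force: [0.5, -0.0, -2.8]
opening: 0.362
```

Emit:
send_rows:
  moves:
    - [[0,0,-3.3,-1.08,-3.34,-1.22,-1],[0,0,-3.3,-0.89,-3.39,-1.22,-1],[0,0,-3.3,-0.69,-3.44,-1.22,-1],[0,0,-3.3,-0.49,-3.47,-1.22,-1],[0,0,-3.4,-0.3,-3.5,-1.22,-1]]

```text
time_s: 5.4
position: [0.5734, -0.04, 0.2004]
tcp_rot: [[0.996, -0.093, -0.001], [-0.093, -0.996, 0.001], [-0.001, -0.001, -1.0]]
force: [0.9, 0.5, -3.3]
opening: 0.362
```

Emit:
send_rows:
  moves:
    - [[0,0,0,0,0,0,-1],[0,0,0,0,0,0,-1],[0,0,0,0,0,0,-1],[0,0,0,0,0,0,-1],[0,0,0,0,0,0,-1]]

```text
time_s: 5.9
position: [0.5739, -0.043, 0.1995]
tcp_rot: [[0.995, -0.097, -0.001], [-0.097, -0.995, 0.0], [-0.001, -0.0, -1.0]]
force: [0.1, 0.3, -4.1]
opening: 0.356
```

```bash
python3 - <<'E'
from h import *
s=st();m=camera_model("wrist");print(np.round(m["pose"],4).tolist());a=capture("wrist");cv2.imwrite("pics/w2.png",a)
cv2.imwrite("pics/t2.png",capture("top"))
E
```

```text
5.9 p [ 0.5739 -0.043   0.1995] F [ 0.1  0.3 -4.1] M [ 0.03  0.02 -0.04] open 0.356 x [ 0.995 -0.097 -0.001] q [-15.  28.  91.  -0.  61.  80.]
[[-0.095, 0.9584, 0.2693, 0.6475], [-0.9955, -0.0916, -0.0252, -0.0496], [0.0005, -0.2705, 0.9627, 0.3611], [0.0, 0.0, 0.0, 1.0]]
```

View pics/w2.png

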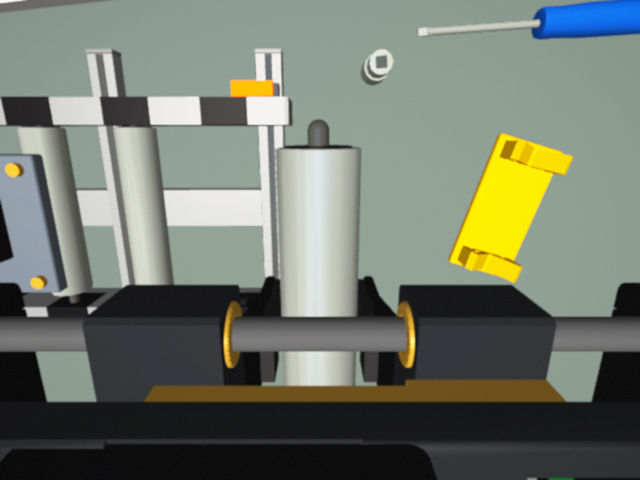

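The wrist view shows the empty station's far seat at columns 201-247, rows 97-125, with the rails horizontal in the picture. The plain tip in the grip is at (318,120). The near rail is hidden, so I step back for it.

Emit:
send_rows:
  moves:
    - [[0,0,0,-1.8,0,0,-1],[0,0,0,-3,0,0,-1],[0,0,0,-3,0,0,-1],[0,0,0,-2,0,0,-1],[0,0,0,-1.2,0,0,-1]]

```text
time_s: 6.5
position: [0.4627, -0.0314, 0.2]
tcp_rot: [[0.995, -0.096, -0.002], [-0.096, -0.995, 0.001], [-0.002, -0.0, -1.0]]
force: [-0.3, 0.2, -3.6]
opening: 0.358
```

Emit:
send_rows:
  moves:
    - [[0,0,0,0,0,0,-1],[0,0,0,0,0,0,-1],[0,0,0,0,0,0,-1],[0,0,0,0,0,0,-1],[0,0,0,0,0,0,-1]]

```text
time_s: 7.0
position: [0.4654, -0.0317, 0.2]
tcp_rot: [[0.995, -0.095, 0.0], [-0.095, -0.995, -0.0], [0.0, 0.0, -1.0]]
force: [0.0, 0.2, -4.3]
opening: 0.359
```

```bash
python3 - <<'E'
from h import *
P=[]
for i in range(6):
  m=camera_model("wrist");s=readout.read_state();P.append(np.r_[s["position"],m["pose"][:3,3]]) if hasattr(m["pose"],"shape") else P.append(np.r_[s["position"],np.array(m["pose"])[:3,3]])
  a=capture("wrist")
P=np.array(P);print(np.round(P.mean(0),4),np.round(P.std(0),4))
st();cv2.imwrite("pics/w3.png",a)
m["pose"]=np.array(m["pose"]).tolist();m["camera_matrix"]=np.array(m["camera_matrix"]).tolist()
import json;json.dump(m,open("m3.json","w"))
E
```

```text
[ 0.4651 -0.0316  0.2     0.5385 -0.038   0.3616] [0.0002 0.0001 0.     0.0002 0.0001 0.    ]
7.3 p [ 0.4648 -0.0316  0.2   ] F [-1.  -0.1 -3.5] M [ 0.01 -0.    0.03] open 0.356 x [ 0.995 -0.095 -0.   ] q [-18.  20. 106.   0.  54.  78.]
```

View pics/w3.png

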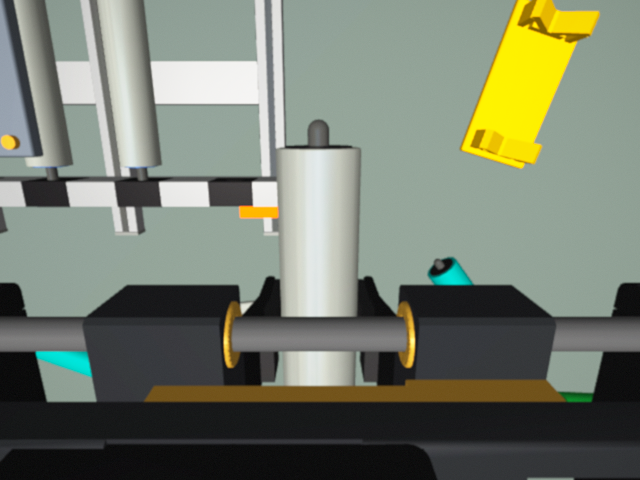

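```bash
python3 - <<'E'
from h import *
for n,r0,r1,cols in(("w2",88,134,(175,262)),("w3",168,216,(180,195))):
  g=cv2.cvtColor(cv2.imread(f"pics/{n}.png"),cv2.COLOR_BGR2GRAY).astype(int)
  print(n)
  for c in cols: print(c,g[r0:r1,c-2:c+3].mean(1).astype(int).tolist())
  c=224 if n=="w2" else 232
  print("seat",c,g[r0:r1,c-2:c+3].mean(1).astype(int).tolist())
  r=slice(104,114) if n=="w2" else slice(186,196)
  print("row",g[r,:290].mean(0).astype(int)[90:].tolist())
E
```

```text
w2
175 [154, 154, 153, 153, 153, 153, 152, 158, 185, 223, 236, 237, 237, 237, 237, 237, 237, 237, 237, 237, 237, 237, 237, 237, 237, 237, 237, 237, 237, 237, 237, 237, 237, 237, 238, 236, 198, 127, 129, 151, 155, 154, 155, 154, 154, 155]
262 [190, 191, 191, 191, 191, 190, 189, 185, 206, 234, 243, 244, 244, 244, 244, 244, 244, 244, 244, 244, 244, 244, 244, 244, 244, 244, 244, 244, 244, 244, 244, 244, 244, 244, 245, 242, 212, 162, 206, 235, 237, 237, 237, 237, 237, 237]
seat 224 [154, 154, 154, 154, 154, 155, 155, 151, 129, 93, 76, 74, 74, 75, 75, 74, 74, 74, 75, 74, 75, 75, 74, 75, 75, 75, 75, 74, 75, 75, 75, 74, 75, 75, 75, 71, 61, 85, 131, 153, 156, 155, 155, 155, 155, 155]
row [222, 223, 223, 223, 223, 223, 223, 224, 225, 224, 206, 151, 84, 52, 49, 51, 50, 50, 50, 51, 51, 52, 52, 52, 52, 52, 52, 53, 53, 53, 53, 53, 53, 54, 54, 55, 55, 55, 55, 55, 56, 55, 56, 56, 57, 57, 57, 56, 57, 58, 58, 58, 58, 58, 59, 58, 57, 76, 145, 213, 233, 234, 233, 233, 234, 234, 234, 234, 234, 235, 235, 235, 235, 235, 235, 236, 236, 236, 236, 236, 237, 236, 236, 237, 237, 237, 237, 237, 237, 237, 238, 23
[... 1421 characters left out ...]
 51, 51, 52, 52, 53, 52, 53, 53, 53, 54, 53, 54, 53, 54, 54, 55, 55, 55, 55, 55, 54, 68, 131, 206, 231, 233, 232, 232, 232, 232, 232, 233, 233, 233, 233, 233, 233, 233, 234, 234, 234, 234, 234, 234, 234, 235, 235, 235, 235, 235, 235, 235, 235, 236, 236, 236, 236, 236, 236, 236, 236, 237, 237, 237, 237, 237, 237, 237, 238, 238, 223, 159, 85, 62, 63, 64, 64, 64, 65, 65, 65, 65, 65, 64, 65, 65, 65, 66, 65, 66, 66, 66, 66, 65, 66, 66, 66, 66, 66, 67, 66, 67, 67, 66, 67, 67, 67, 67, 67, 67, 67, 67, 66, 65, 98, 182, 232, 240, 240, 240, 240, 240, 240, 240, 240, 240, 240, 240, 240, 240, 240, 239, 240, 239, 239, 239, 239, 240, 239, 225, 177, 143, 143, 152, 160, 170, 178, 183, 186, 188, 189, 192, 195]
```

```bash
python3 - <<'E'
from h import *
import json
m3=json.load(open("m3.json"))
m2=dict(m3);m2["pose"]=[[-0.095,0.9584,0.2693,0.6475],[-0.9955,-0.0916,-0.0252,-0.0496],[0.0005,-0.2705,0.9627,0.3611],[0,0,0,1]]
print(np.round(m3["pose"],4).tolist())
A=at_z(m2,[[223.1,124.2],[124.6,124.4],[223.1,96.2]],.06)
B=at_z(m3,[[229.8,181.3],[137.2,181.3],[229.8,206]],.06)
print(np.round(A,4),np.round(B,4))
print("rail thick",np.linalg.norm(A[0]-A[2]),np.linalg.norm(B[0]-B[2]),"pitch",np.linalg.norm(A[0]-A[1]),np.linalg.norm(B[0]-B[1]))
d=A[0]-B[0];print("gap",np.linalg.norm(d[:2]),"yaw",np.degrees(np.arctan2(d[1],d[0])))
for Q in(A,B):
  e=Q[1]-Q[0];print("yaw from rail",np.degrees(np.arctan2(e[1],e[0]))-90)
# plain tip and sideways of tube in hand (axis z=.219)
s=readout.read_state();p=np.array(s["position"]);R=np.array(s["tcp_rot"])
t=at_z(m3,[[318.3,119.8],[318.9,147]],.219);print("tip in tool",np.round((t-p)@R,4))
E
```

```text
[[-0.0932, 0.9588, 0.2684, 0.5383], [-0.9957, -0.0899, -0.0245, -0.038], [0.0006, -0.2696, 0.963, 0.3617], [0.0, 0.0, 0.0, 1.0]]
[[0.6625 0.0229 0.06  ]
 [0.6696 0.0984 0.06  ]
 [0.6825 0.0196 0.06  ]] [[0.5096 0.0364 0.06  ]
 [0.5166 0.1104 0.06  ]
 [0.4898 0.0395 0.06  ]]
rail thick 0.020260118119068485 0.020128094527927926 pitch 0.07585808788216707 0.07434655390664244
gap 0.15349729477243662 yaw -5.041877039258874
yaw from rail -5.339270854397441
yaw from rail -5.349132270491609
tip in tool [[ 0.0792 -0.0007 -0.019 ]
 [ 0.0696 -0.0005 -0.019 ]]
```

Gap 153.5 mm, rail thickness 20.2 mm and seat pitch 75 mm all match the description. Next come the tilted-insertion waypoints.

```bash
cat >> h.py <<'E'
YAW=-5.25
X=np.array([np.cos(np.radians(YAW)),np.sin(np.radians(YAW)),0]);Z=np.array([0,0,1.])
N=np.array([.5098,.0361,0])
def pose(sx,sz,th,c=0,off=.8,dy=0):
    """tool pose with the sprung tip sx mm in from the near face, sz mm high, tilt th, spring in by c mm"""
    R=tool(YAW,th);S=N+X*sx/1e3+Z*sz/1e3+np.cross(Z,X)*dy/1e3
    return S+R[:,0]*(94-c+off)/1e3+R[:,2]*.019,R
def seq(wps,n=5,start=None,g=-1):
    """wps: list of pose args; start: pose tuple or None for measured"""
    p,R=start if start else (None,None)
    for w in wps:
        k=n
        if isinstance(w[-1],str): k=int(w[-1]);w=w[:-1]
        q=pose(*w);print(w);plan(q[0],q[1],k,g,p,R);p,R=q
E
python3 - <<'E'
from h import *
seq([(25,95,14),(14,47.5,14),(3,47.5,14)],start=(np.array([.4651,-.0316,.2]),tool(-5.45)))
print(pose(14,47.5,14),pose(3,47.5,14)[0])
E
```

```text
(25, 95, 14)
[0.0, 2.8, 0.0, 3.19, -1.44, 2.01, -1]
[0.0, 2.8, 0.0, 3.09, -1.44, 2.16, -1]
[0.0, 2.8, -0.1, 2.98, -1.44, 2.31, -1]
[0.0, 2.8, 0.0, 2.87, -1.44, 2.46, -1]
[0.0, 2.8, -0.1, 2.75, -1.44, 2.59, -1]
(14, 47.5, 14)
[0.0, 0.0, 0.0, -0.44, 0.0, 0.87, -1]
[0.0, 0.0, 0.0, -0.44, 0.0, 0.87, -1]
[0.0, 0.0, 0.0, -0.45, 0.0, 0.87, -1]
[0.0, 0.0, 0.0, -0.44, 0.0, 0.87, -1]
[0.0, 0.0, 0.0, -0.45, 0.0, 0.86, -1]
(3, 47.5, 14)
[0.0, 0.0, 0.0, -0.21, 0.0, -0.05, -1]
[0.0, 0.0, 0.0, -0.21, 0.0, -0.05, -1]
[0.0, 0.0, 0.0, -0.22, 0.0, -0.06, -1]
[0.0, 0.0, 0.0, -0.21, 0.0, -0.05, -1]
[0.0, 0.0, 0.0, -0.22, 0.0, -0.06, -1]
(array([0.61991666, 0.0259817 , 0.05199858]), array([[ 9.66225265e-01, -9.15016187e-02,  2.40907016e-01],
       [-8.87836295e-02, -9.95804928e-01, -2.21362450e-02],
       [ 2.41921896e-01,  1.17961196e-16, -9.70295726e-01]])) [0.6089628  0.02698822 0.05199858]
```

Emit:
send_rows:
  moves:
    - [[0,2.8,0,3.19,-1.44,2.01,-1],[0,2.8,0,3.09,-1.44,2.16,-1],[0,2.8,-0.1,2.98,-1.44,2.31,-1],[0,2.8,0,2.87,-1.44,2.46,-1],[0,2.8,-0.1,2.75,-1.44,2.59,-1]]

```text
time_s: 7.8
position: [0.6316, 0.0256, 0.0986]
tcp_rot: [[0.966, -0.092, 0.242], [-0.089, -0.996, -0.023], [0.243, 0.001, -0.97]]
force: [0.8, -0.1, -3.4]
opening: 0.359
```

Emit:
send_rows:
  moves:
    - [[0,0,0,0,0,0,-1],[0,0,0,0,0,0,-1],[0,0,0,0,0,0,-1],[0,0,0,0,0,0,-1],[0,0,0,0,0,0,-1]]

```text
time_s: 8.3
position: [0.6305, 0.0245, 0.1006]
tcp_rot: [[0.966, -0.092, 0.242], [-0.089, -0.996, -0.023], [0.243, 0.001, -0.97]]
force: [-0.5, -0.2, -3.1]
opening: 0.36
```

```bash
python3 - <<'E'
from h import *
st()
print(pose(25,95,14))
seq([(14,47.5,14)])
a=capture("wrist");cv2.imwrite("pics/w4.png",a);b=capture("scene");cv2.imwrite("pics/s4.png",b)
E
```

```text
8.3 p [0.6305 0.0245 0.1006] F [-0.5 -0.2 -3.1] M [0.05 0.32 0.02] open 0.36 x [ 0.966 -0.089  0.243] q [-8. 36. 98.  1. 32. 86.]
(array([0.63087051, 0.02497518, 0.09949858]), array([[ 9.66225265e-01, -9.15016187e-02,  2.40907016e-01],
       [-8.87836295e-02, -9.95804928e-01, -2.21362450e-02],
       [ 2.41921896e-01,  1.17961196e-16, -9.70295726e-01]]))
(14, 47.5, 14)
[0.0, 0.0, 0.0, -0.44, -0.01, 0.89, -1]
[0.0, 0.0, 0.0, -0.44, -0.01, 0.89, -1]
[0.0, 0.0, 0.0, -0.44, -0.01, 0.89, -1]
[0.0, 0.0, 0.0, -0.45, -0.01, 0.89, -1]
[0.0, -0.1, 0.0, -0.44, -0.01, 0.9, -1]
```

View pics/w4.png

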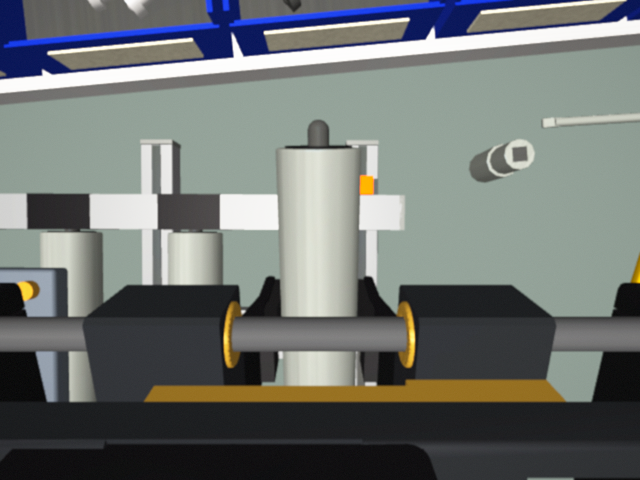

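The roller is tilted above the station. Seats at columns 58 and 189 extrapolate to about 320, and the roller axis is at 318, so it is aligned. Lower it beside the near pocket, then feel in.

Emit:
send_rows:
  moves:
    - [[0,0,0,-0.44,0,0.88,-1],[0,0,0,-0.44,0,0.88,-1],[0,0,0,-0.44,0,0.88,-1],[0,0,0,-0.45,0,0.88,-1],[0,0,0,-0.44,0,0.88,-1]]

```text
time_s: 8.9
position: [0.6192, 0.0261, 0.0502]
tcp_rot: [[0.967, -0.092, 0.24], [-0.089, -0.996, -0.023], [0.241, 0.001, -0.971]]
force: [-0.1, 0.1, -3.8]
opening: 0.361
```

Emit:
send_rows:
  moves:
    - [[0,0,0,-0.21,0,-0.05,-1],[0,0,0,-0.21,0,-0.05,-1],[0,0,0,-0.22,0,-0.06,-1],[0,0,0,-0.21,0,-0.05,-1],[0,0,0,-0.22,0,-0.06,-1]]

```text
time_s: 9.4
position: [0.609, 0.027, 0.0521]
tcp_rot: [[0.966, -0.092, 0.242], [-0.089, -0.996, -0.023], [0.243, 0.001, -0.97]]
force: [0.5, -1.1, -2.7]
opening: 0.355
```

```bash
cat >> h.py <<'E'
def where(th,off=.8,c=0):
    """averaged measured sprung-tip place (mm: x from near face, dy, z) as if uncompressed, and axial force"""
    P=[];F=[];M=[]
    for i in range(4):
        s=readout.read_state();R=np.array(s["tcp_rot"]);p=np.array(s["position"])
        P.append(p-R[:,2]*.019-R[:,0]*(.094-c/1e3+off/1e3));F.append(s["force"]);M.append(s["moment"]);capture("wrist")
    d=np.mean(P,0)-N;f=np.mean(F,0)
    print("tip x,y,z",np.round([d@X*1e3,d@np.cross(Z,X)*1e3,d[2]*1e3],2),"pitch",round(float(np.degrees(np.arcsin(R[2,0]))),2),"F",np.round(f,2),"Fx",round(float(f@X),2),"M",np.round(np.mean(M,0),2),"t",s["time_s"],"open",round(s["opening"],3))
E
python3 - <<'E'
from h import *
where(14)
E
```

```text
tip x,y,z [2.660e+00 2.000e-02 4.743e+01] pitch 14.02 F [ 0.32 -0.02 -3.12] Fx 0.32 M [ 0.04  0.31 -0.01] t 9.55 open 0.363
```

Emit:
send_rows:
  moves:
    - [[0,0,0,-0.16,0,-0.04,-1],[0,0,0,-0.16,0,-0.04,-1],[0,0,0,-0.16,0,-0.04,-1],[0,0,0,-0.16,0,-0.04,-1],[0,0,0,-0.16,0,-0.04,-1]]

```text
time_s: 10.1
position: [0.6004, 0.0278, 0.0516]
tcp_rot: [[0.966, -0.092, 0.241], [-0.089, -0.996, -0.023], [0.242, 0.001, -0.97]]
force: [0.2, -0.6, -2.9]
opening: 0.358
```

```bash
python3 - <<'E'
from h import *
where(14)
E
```

```text
tip x,y,z [-5.780e+00  2.000e-02  4.706e+01] pitch 13.99 F [ 0.02 -0.13 -3.65] Fx 0.04 M [0.05 0.31 0.01] t 10.25 open 0.356
```

Inside the pocket freely (no force at 5.8 mm deep). Push on to the bottom and feel the spring.

Emit:
send_rows:
  moves:
    - [[0,0,0,-0.12,0,-0.03,-1],[0,0,0,-0.12,0,-0.03,-1],[0,0,0,-0.12,0,-0.03,-1],[0,0,0,-0.12,0,-0.03,-1],[0,0,0,-0.12,0,-0.03,-1]]

```text
time_s: 10.8
position: [0.596, 0.0281, 0.0522]
tcp_rot: [[0.965, -0.092, 0.244], [-0.089, -0.996, -0.023], [0.245, 0.001, -0.969]]
force: [3.1, 0.2, -3.4]
opening: 0.362
```

```bash
python3 - <<'E'
from h import *
where(14)
E
```

```text
tip x,y,z [-10.27  -0.06  47.36] pitch 14.15 F [ 2.98  0.17 -3.46] Fx 2.96 M [ 0.1  -0.25  0.  ] t 10.95 open 0.359
```

Emit:
send_rows:
  moves:
    - [[0,0,0,-0.16,0,0,-1],[0,0,0,-0.16,0,0,-1],[0,0,0,-0.16,0,0,-1],[0,0,0,-0.16,0,0,-1],[0,0,0,-0.16,0,0,-1]]

```text
time_s: 11.5
position: [0.5895, 0.0285, 0.0507]
tcp_rot: [[0.965, -0.092, 0.247], [-0.089, -0.996, -0.024], [0.248, 0.001, -0.969]]
force: [7.2, 0.7, -1.9]
opening: 0.356
```

```bash
python3 - <<'E'
from h import *
where(14)
E
```

```text
tip x,y,z [-16.38  -0.17  45.65] pitch 14.41 F [ 7.65  0.07 -1.82] Fx 7.61 M [ 0.08 -0.94 -0.02] t 11.65 open 0.36
```

```bash
python3 - <<'E'
from h import *
seq([(-9,47.6,10,12.6),(-9,47.8,6,15.7),(-9,48,0,15.9)],start=pose(-9,47.55,14.4,8))
E
```

```text
(-9, 47.6, 10, 12.6)
[0.0, -0.9, 0.0, -0.13, 0.0, 0.12, -1]
[0.0, -0.9, 0.0, -0.12, 0.0, 0.13, -1]
[0.0, -0.9, 0.0, -0.12, 0.0, 0.13, -1]
[0.0, -0.9, 0.0, -0.12, 0.0, 0.13, -1]
[0.0, -0.8, 0.0, -0.12, 0.0, 0.13, -1]
(-9, 47.8, 6, 15.7)
[0.0, -0.8, 0.0, -0.09, 0.0, 0.11, -1]
[0.0, -0.8, 0.0, -0.09, 0.0, 0.11, -1]
[0.0, -0.8, 0.0, -0.09, 0.0, 0.11, -1]
[0.0, -0.8, 0.0, -0.09, 0.0, 0.1, -1]
[0.0, -0.8, 0.0, -0.08, 0.0, 0.11, -1]
(-9, 48, 0, 15.9)
[0.0, -1.2, 0.0, -0.05, 0.0, 0.16, -1]
[0.0, -1.2, 0.0, -0.05, 0.0, 0.16, -1]
[0.0, -1.2, 0.0, -0.05, 0.0, 0.16, -1]
[0.0, -1.2, 0.0, -0.04, 0.0, 0.16, -1]
[0.0, -1.2, 0.0, -0.04, 0.0, 0.16, -1]
```

Emit:
send_rows:
  moves:
    - [[0,-0.9,0,-0.13,0,0.12,-1],[0,-0.9,0,-0.12,0,0.13,-1],[0,-0.9,0,-0.12,0,0.13,-1],[0,-0.9,0,-0.12,0,0.13,-1],[0,-0.8,0,-0.12,0,0.13,-1]]

```text
time_s: 12.2
position: [0.587, 0.0287, 0.0437]
tcp_rot: [[0.98, -0.092, 0.176], [-0.091, -0.996, -0.017], [0.177, 0.001, -0.984]]
force: [9.4, 1.3, -2.4]
opening: 0.359
```

```bash
python3 - <<'E'
from h import *
where(10,c=11.5)
E
```

```text
tip x,y,z [-7.58 -0.23 47.61] pitch 10.22 F [ 9.31  0.46 -2.4 ] Fx 9.23 M [ 0.12 -1.28 -0.05] t 12.35 open 0.36
```

Emit:
send_rows:
  moves:
    - [[0,-0.8,0,-0.14,0,0.11,-1],[0,-0.8,0,-0.14,0,0.11,-1],[0,-0.8,0,-0.14,0,0.11,-1],[0,-0.8,0,-0.13,0,0.1,-1],[0,-0.8,0,-0.13,0,0.11,-1]]

```text
time_s: 12.9
position: [0.5831, 0.029, 0.0378]
tcp_rot: [[0.989, -0.093, 0.112], [-0.092, -0.996, -0.011], [0.112, 0.001, -0.994]]
force: [11.1, -0.2, -2.8]
opening: 0.356
```

```bash
python3 - <<'E'
from h import *
where(6,c=14)
E
```

```text
tip x,y,z [-8.52 -0.26 47.53] pitch 6.49 F [11.36  0.1  -2.31] Fx 11.3 M [ 0.11 -1.75 -0.08] t 13.05 open 0.359
```

```bash
python3 - <<'E'
from h import *
seq([(-9,47.6,3,14.9),(-9,47.8,0,14.9)],start=pose(-9,47.53,6.5,13.4))
E
```

```text
(-9, 47.6, 3, 14.9)
[0.0, -0.7, 0.0, -0.06, 0.0, 0.1, -1]
[0.0, -0.7, 0.0, -0.05, 0.0, 0.09, -1]
[0.0, -0.7, 0.0, -0.05, 0.0, 0.1, -1]
[0.0, -0.7, 0.0, -0.05, 0.0, 0.1, -1]
[0.0, -0.7, 0.0, -0.06, 0.0, 0.09, -1]
(-9, 47.8, 0, 14.9)
[0.0, -0.6, 0.0, -0.02, 0.0, 0.08, -1]
[0.0, -0.6, 0.0, -0.02, 0.0, 0.08, -1]
[0.0, -0.6, 0.0, -0.02, 0.0, 0.08, -1]
[0.0, -0.6, 0.0, -0.02, 0.0, 0.08, -1]
[0.0, -0.6, 0.0, -0.02, 0.0, 0.08, -1]
```

Emit:
send_rows:
  moves:
    - [[0,-0.7,0,-0.06,0,0.09,-1],[0,-0.7,0,-0.06,0,0.09,-1],[0,-0.7,0,-0.05,0,0.1,-1],[0,-0.7,0,-0.05,0,0.1,-1],[0,-0.7,0,-0.06,0,0.1,-1]]

```text
time_s: 13.6
position: [0.5814, 0.0292, 0.0327]
tcp_rot: [[0.994, -0.093, 0.053], [-0.093, -0.996, -0.006], [0.053, 0.001, -0.999]]
force: [12.2, 0.4, -3.0]
opening: 0.361
```

```bash
python3 - <<'E'
from h import *
where(3,c=14)
E
```

```text
tip x,y,z [-9.53 -0.27 47.32] pitch 3.07 F [11.88 -0.06 -3.35] Fx 11.84 M [ 0.07 -1.89 -0.07] t 13.75 open 0.357
```

Emit:
send_rows:
  moves:
    - [[0,-0.6,0,-0.02,0,0.07,-1],[0,-0.6,0,-0.02,0,0.07,-1],[0,-0.6,0,-0.02,0,0.07,-1],[0,-0.6,0,-0.02,0,0.07,-1],[0,-0.6,0,0,0,0.07,-1]]

```text
time_s: 14.3
position: [0.5807, 0.0293, 0.0289]
tcp_rot: [[0.996, -0.093, 0.001], [-0.093, -0.996, -0.001], [0.001, 0.001, -1.0]]
force: [12.0, -0.1, -3.6]
opening: 0.358
```

```bash
python3 - <<'E'
from h import *
where(0,c=14.3)
E
```

```text
tip x,y,z [-9.16 -0.24 47.72] pitch 0.06 F [11.74 -0.28 -3.86] Fx 11.71 M [ 0.01 -2.01 -0.08] t 14.45 open 0.362
```

Emit:
send_rows:
  moves:
    - [[0,0,0,0.16,0,0,-1],[0,0,0,0.16,0,0,-1],[0,0,0,0.16,0,0,-1],[0,0,0,0.16,0,0,-1],[0,0,0,0.16,0,0,-1]]

```text
time_s: 15.0
position: [0.5859, 0.0289, 0.0281]
tcp_rot: [[0.996, -0.092, -0.005], [-0.092, -0.996, -0.0], [-0.005, 0.001, -1.0]]
force: [8.0, -0.7, -4.3]
opening: 0.361
```

```bash
python3 - <<'E'
from h import *
where(0,c=8)
E
```

```text
tip x,y,z [-10.37  -0.18  47.54] pitch -0.32 F [ 8.28 -0.14 -4.38] Fx 8.26 M [ 0.   -1.41 -0.03] t 15.15 open 0.359
```

Emit:
send_rows:
  moves:
    - [[0,0.2,0,0.12,0,-0.02,-1],[0,0.2,0,0.12,0,-0.02,-1],[0,0.2,0,0.12,0,-0.02,-1],[0,0.2,0,0.12,0,-0.02,-1],[0,0,0,0.12,0,0,-1]]

```text
time_s: 15.7
position: [0.5895, 0.0286, 0.0285]
tcp_rot: [[0.996, -0.092, 0.004], [-0.092, -0.996, -0.001], [0.004, 0.001, -1.0]]
force: [5.6, -0.9, -3.6]
opening: 0.356
```

```bash
python3 - <<'E'
from h import *
where(0,c=4)
E
```

```text
tip x,y,z [-10.83  -0.13  47.04] pitch 0.22 F [ 5.77 -0.15 -3.27] Fx 5.76 M [-0.03 -0.95 -0.04] t 15.85 open 0.356
```

Emit:
send_rows:
  moves:
    - [[0,0,0,0.1,0,-0.02,-1],[0,0,0,0.1,0,-0.02,-1],[0,0,0,0.1,0,-0.02,-1],[0,0,0,0,0,0,-1],[0,0,0,0,0,0,-1]]

```text
time_s: 16.4
position: [0.5907, 0.0286, 0.0286]
tcp_rot: [[0.996, -0.092, -0.0], [-0.092, -0.996, -0.001], [0.0, 0.001, -1.0]]
force: [5.9, -0.9, -3.9]
opening: 0.357
```

```bash
python3 - <<'E'
from h import *
where(0,c=4)
cv2.imwrite("pics/w5.png",capture("wrist"));cv2.imwrite("pics/s5.png",cv2.resize(capture("scene")[220:360,330:560],None,fx=3.4,fy=3.4,interpolation=cv2.INTER_CUBIC))
E
```

```text
tip x,y,z [-9.64 -0.08 47.58] pitch -0.0 F [ 5.07 -0.2  -3.28] Fx 5.07 M [ 0.   -0.86  0.  ] t 16.55 open 0.356
```

View pics/s5.png

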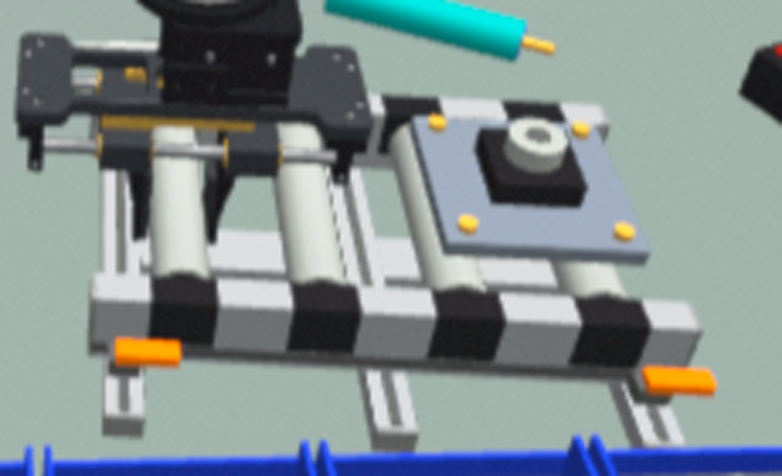

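The roller at (180,200) in this crop lines up with the station's far-rail seat at (185,310), and it is level. Release with a limited opening, because the neighbouring tube is close.

Emit:
send_rows:
  moves:
    - [[0,0,0,0,0,0,0],[0,0,0,0,0,0,0.1],[0,0,0,0,0,0,0.2],[0,0,0,0,0,0,0.2],[0,0,0,0,0,0,0.2]]

```text
time_s: 17.2
position: [0.5893, 0.0288, 0.0285]
tcp_rot: [[0.996, -0.092, -0.003], [-0.092, -0.996, -0.0], [-0.003, 0.001, -1.0]]
force: [0.4, 0.2, 0.5]
opening: 0.592
```

Emit:
send_rows:
  moves:
    - [[0,0,0,0,0,0,0.2],[0,0,0,0,0,0,0.2],[0,0,0,0,0,0,0.2],[0,0,0,0,0,0,0.2],[0,0,0,0,0,0,0.2]]

```text
time_s: 17.7
position: [0.5899, 0.0287, 0.0285]
tcp_rot: [[0.996, -0.092, -0.002], [-0.092, -0.996, -0.0], [-0.002, 0.001, -1.0]]
force: [0.3, -0.3, 0.7]
opening: 0.595
```

```bash
python3 - <<'E'
from h import *
st()
E
```

```text
17.7 p [0.5899 0.0287 0.0285] F [ 0.3 -0.3  0.7] M [0.05 0.03 0.01] open 0.595 x [ 0.996 -0.092 -0.002] q [-8. 43. 95. -0. 42. 87.]
```

Released with no residual force. Lift clear and check.

Emit:
send_rows:
  moves:
    - [[0,0,0,0,0,-1,0.2],[0,0,0,0,0,-2.5,0.2],[0,0,0,0,0,-4,0.2],[0,0,0,0,0,-4.5,0.2],[0,0,0,0,0,-4.5,0.2]]

```text
time_s: 18.2
position: [0.5897, 0.0288, 0.1956]
tcp_rot: [[0.996, -0.092, -0.002], [-0.092, -0.996, -0.0], [-0.002, 0.001, -1.0]]
force: [1.7, -0.7, -0.3]
opening: 0.599
```

Emit:
send_rows:
  moves:
    - [[0,0,0,-2,0,-2,0.2],[0,0,0,-2,0,-2,0.2],[0,0,0,-1,0,0,0.2],[0,0,0,0,0,0,0.2],[0,0,0,0,0,0,0.2]]

```text
time_s: 18.7
position: [0.5404, 0.0334, 0.2328]
tcp_rot: [[0.996, -0.092, -0.003], [-0.092, -0.996, -0.0], [-0.003, 0.001, -1.0]]
force: [-0.0, -0.1, 0.1]
opening: 0.596
```

```bash
python3 - <<'E'
from h import *
st();a=capture("wrist");b=capture("scene")[220:360,330:560]
cv2.imwrite("pics/e1.png",np.vstack([a[:300],cv2.resize(b,(640,390),interpolation=cv2.INTER_CUBIC)[:300]]))
E
```

```text
18.7 p [0.5404 0.0334 0.2328] F [-0.  -0.1  0.1] M [ 0.05 -0.04 -0.05] open 0.596 x [ 0.996 -0.092 -0.003] q [-8. 23. 93. -0. 64. 87.]
```

View pics/e1.png

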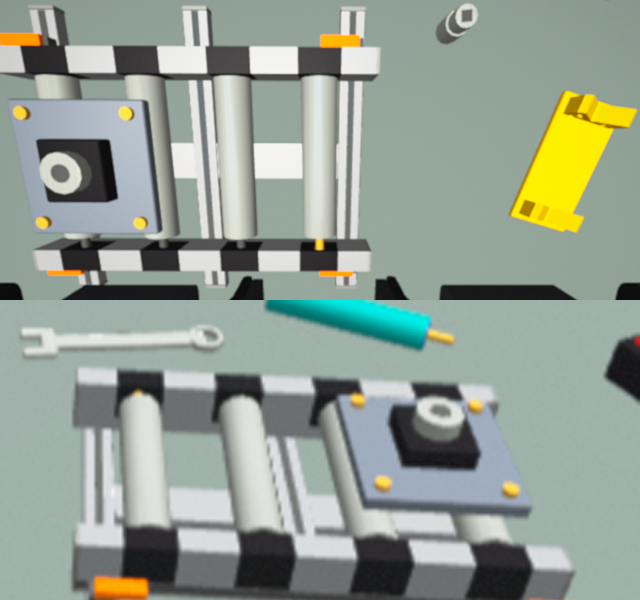

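The roller sits in line with its fitted neighbours. I zoom on the near pin at (320,243), since brass shows over the near seat.

```bash
python3 - <<'E'
from h import *
a=cv2.imread("pics/e1.png")
z=lambda r0,r1,c0,c1:cv2.resize(a[r0:r1,c0:c1],(780,290),interpolation=cv2.INTER_CUBIC)
cv2.imwrite("pics/e2.png",np.vstack([z(35,90,220,368),z(225,280,220,368)]))
m=camera_model("wrist")
F=N+X*.1535
def q(x,y,zz): return N+X*x/1e3+np.cross(Z,X)*y/1e3+Z*zz/1e3
for n,p in dict(near_mouth=q(-1,0,48),near_bot=q(-9,0,48),near_top_edge=q(-1,0,60),tube_near=q(11,0,48),far_top=q(153.5,0,60),near_tube_top=q(11,0,64),far_tube_top=q(151,0,64)).items(): print(n,np.round(proj(m,p),1))
E
```

```text
near_mouth [[319.  248.4]]
near_bot [[319.  256.2]]
near_top_edge [[319.  252.2]]
tube_near [[319.  236.4]]
far_top [[319.3  73.6]]
near_tube_top [[319. 241.]]
far_tube_top [[319.3  76.2]]
```

View pics/e2.png

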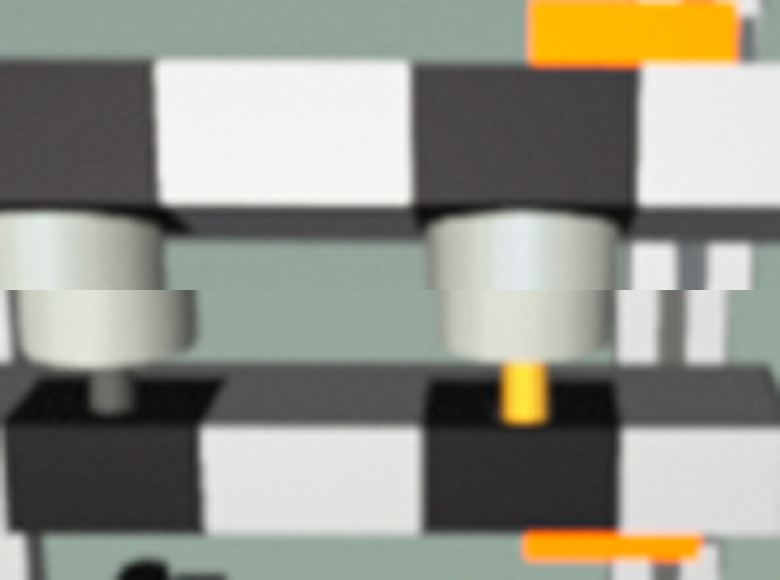

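The brass pin runs into the near pocket at column 319.6 (predicted 319). The tube end lies against the far seat as predicted, matching about 170 mm tip to tip.

```bash
python3 - <<'E'
from rig import bot
print(bot.hand_in())
E
```

```text
the job is handed in; nothing more can be done
None
```

I fitted the steel roller in the empty station and handed the job in at about 19 s; no verdict was reported.

**How it went:** I gripped the roller mid-length and tilted it 14°. I fed the sprung tip into the near pocket and pressed until the spring was about 14 mm in. The wrist then read about 12 N along the track, well under the 25 N limit. I levelled the roller, eased the plain end into the far pocket, opened the jaws only part way and lifted off.

**Last checks:**
- **Released:** the wrist force dropped to about zero when the jaws opened, so the roller is held by the track alone.
- **Position:** the roller lies in line with its fitted neighbours, and the brass pin is within about 1 pixel of the predicted line. From the end positions I estimate about 170 mm tip to tip.
- **Bystanders:** the arm never came near them, and the carrier, the wrench and one socket in the last pictures looked undisturbed. I did not measure any shift.

**Slight disagreements:**
- The pocket bottom felt 1 mm deeper than the camera estimate.
- The tube measured 2 mm short in the last picture.
- The brass pin shows about 2 pixels more than the pins of the fitted rollers. I put that down to the pocket's bevel.
- I did not measure pin height directly at the end. It rests on the tips having been felt and moved inside the pockets.

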